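Hook up the lid rest and post the spent soap cartridges

TASK

Hook the loose metal bracket into the slotted upright and press it down until it locks, then lift the wooden lid off the white collection bin and rest it level on the bracket's ledge. Push every spent soap cartridge lying on the tray through the bin's sprung flap, so that the flap shuts again over them, and finally put the lid back on the bin, fully home. Keep the lid level all the while and leave the other things on the shelf standing where they are.

Things in the scene. Friction and masses are not known exactly. Their poses are not given: they have to be found in the camera images.
- bracket: loose steel box bracket, 0.28 kg, standing on the shelf the way it will hang. Origin: foot of its back face, mid-width; x points backwards (where the claws point), z up. Two flat side cheeks, outer faces 56 apart (x -70..-5, z 0..107), flush with the ledge above: grip across y from above; weight centre near x=-42. Back plate x -5..0; a round bead of 6 diameter runs across its foot.
- bracket_ledge (a point): on the bracket, frame (-65,0,112): centre of the top face of its flat ledge, x -130..0, 56 wide, 5 thick
- bracket_claw (a point): on the bracket, frame (11,0,72): lower back edge of the upper claw's tongue. Two claws, 8 wide at y=0: each a tongue 8 tall from the back face to x=11 (undersides at z=34 and z=72), with a tooth at its end (x 5..11) hanging 15 below the tongue.
- upright: white slotted metal upright, fixed, 170 tall, 44 wide; origin at the foot of its front face, mid-width, x points backwards (away from the robot), z up. Front wall 4 thick, hollow behind for 16. Two slots 13 wide at y=0, one above the other, 32 tall: z 94..126 and z 132..164. Its foot plate reaches back only (x 0..100).
- upright_seat (a point): where the bracket's origin lies, axes alike, when it hangs locked: on the upright's front face, z=60. To hook in: hold the bracket in front, axes along the upright's, 19 above this height (15 to 24 clears the slots), push it back (+x) till its back touches, then lower it. Up to 1 play along x.
- detent (a joint): sprung ball of 10 diameter in the upright's front face at z=69.5, standing out 3; 0 is out, grows as pushed in (m). About 12 above the seat the bracket's bead meets it, the teeth having caught already; there it hangs unlocked; a push down of some 5 to 15 N takes it past, the bracket drops to its seat and is held.
- bin: white ceramic collection bin, fixed, 130 (x) by 150 (y), 225 tall, walls 5; origin at the centre of its underside, z up
- bin_mouth (a point): bin frame (0,0,215): centre of an opening 80 (x) by 108 (y) in the bin's deck, 10 below the rim, shut by the flap
- flap (a joint): grey flap 76 (x) by 104 in the bin's mouth, level, hinged along the +x edge (bin x=40); its free -x edge swings down: 0 shut, to 1.45 rad. A weak spring (0.05 N m) shuts it; a cartridge laid on it may rest there. Held level, its length along the bin's x, pushed down at the mouth's centre till its underside is 50 below the deck, it falls in when let go. One left on the flap can be pushed in with shut fingers.
- lid: loose wooden lid, 0.22 kg, at first home on the bin. Origin at the centre of its underside, z up: plug 110 (x) by 130 (y) and 8 deep, plate 126 by 146 at z 8..14, square knob 26 by 26 at z 14..46. Home: plug inside the rim (inner 120 by 140), plate on the rim, origin 217 above the bin's; half a turn round is as good.
- tray: wooden serving tray, fixed, 180 (x) by 200 (y), floor 8 above the shelf, rim 5 above that floor; origin at the centre of its underside
- cart0: spent soap cartridge, white plastic, 0.11 kg, lying flat: body 50 (x -28..22) by 34 (y) by 28 tall, grey nozzle of 18 diameter at the +x end to x=28; origin at the middle of its underside. Two to four are present, all on the tray at the start; None if absent.
- cart1: spent soap cartridge, white plastic, 0.11 kg, lying flat: body 50 (x -28..22) by 34 (y) by 28 tall, grey nozzle of 18 diameter at the +x end to x=28; origin at the middle of its underside. Two to four are present, all on the tray at the start; None if absent.
- cart2: spent soap cartridge, white plastic, 0.11 kg, lying flat: body 50 (x -28..22) by 34 (y) by 28 tall, grey nozzle of 18 diameter at the +x end to x=28; origin at the middle of its underside. Two to four are present, all on the tray at the start; None if absent.
- cart3: spent soap cartridge, white plastic, 0.11 kg, lying flat: body 50 (x -28..22) by 34 (y) by 28 tall, grey nozzle of 18 diameter at the +x end to x=28; origin at the middle of its underside. Two to four are present, all on the tray at the start; None if absent.
- dispenser: bystander: the white soap dispenser; leave it alone (origin under its centre)
- kettle: bystander: the kettle; leave it alone (origin under its centre)
- pot: bystander: the small ceramic pot; leave it alone (origin under its centre)
- mug: bystander: the mug; leave it alone (origin under its centre)
- jar: bystander: the glass jar; leave it alone (origin under its centre)
- nailbrush: bystander: the nail brush; leave it alone (origin under its centre)
Mind the look-alikes: they are no part of the job. What is shaped like the cart1 but black or blue is not meant.

How it is judged:
By the outcome, as a careful person would: the job done as asked, in the order asked, and still so for the second after the job is handed in, with the robot touching nothing.
Of cart0, cart1, cart2, cart3 only 2 to 4 are there at a start; the rules pass over those that are not, and their reading is None.
At some moment in a run one of cart0, cart1, cart2, cart3 may be knocked a few centimetres aside while the robot is not near it.
It also fails if it takes over 210 s, if anything falls off the work surface, if the arm or the gripper's body presses on something with over 40 N, if the wrist force passes 120 N, or if a joint passes its speed limit or range.

ROBOT

A 6-joint arm with a two-finger parallel gripper is mounted at the origin on the work surface. World frame = base frame: x ahead of the robot, y to its left, z up, the work surface at z = 0. Lengths are in m, angles in rad, forces in N, time in s.
With the tool pointing down it reaches from about 0.375 to 0.9 m from the base axis. Payload 3.1 kg.
Tool frame: the origin (TCP) lies on the centre line of the jaws, within the pads' length; the fingertips stand 8 mm ahead of it and the grasp point (between the pads) lies 11 mm behind it; z points along the fingers, y is the line along which they close (so a half turn about z gives the same grasp; the last joint's range is limited). The gripper opens to 85 mm and grips with 20 to 120 N. Pads are 22 mm wide; open, the fingers measure 114 mm over their backs; the gripper's body (76 mm by 85 mm) begins 54 mm behind the grasp point. The pads swing forward as they close: fully open they stand 13 mm farther back than shut.
Start: joints at [-0.178, 0.527, 1.433, -0, 1.181, -0.178], TCP at [0.625, 0, 0.239] pointing down, gripper open.
Joint ranges: [-3.08, 3.08], [-0.75, 2.2], [0.22, 2.44], [-1.43, 4.57], [0, 2.65], [-2.85, 2.85]. Speed limits (rad/s): [2.79, 2.79, 3.14, 3.14, 3.14, 3.14].

INTERFACE

Orientations are given as a unit quaternion [w, x, y, z].
In Python, from rig import ctrl gives the robot as it stands.
- The arm moves only by the tool carry_out, never from a script. Its arguments are lists of equal length, an entry for each row: "delta_pos": the shift along the world's x, y, z in mm, a list of three; "spin": the turn about the world's z in rad. In form: {"delta_pos": [[x, y, z], ...], "spin": [spin, ...]}. A call has 1 to 20 rows; each row shifts and turns the commanded pose from where the row before left it; what a row does not reach is not made up. A row lasts 1/10 s, in which the tool goes at most 50 mm and 8.59 degrees, less where a joint would pass 70% of its speed; a pose out of reach is approached as far as the arm can. A call is refused whole if a number of a shift passes 50 or a number of a turn 0.15, either way. A call with a gripper value outside its range is refused whole. "hand" is the closure, from 0 (fully open) to 1 (shut), set as the call begins (left out, the last holds). The fingers move at their own pace and stop on an object; the grip force is fixed at half the most. Time passes only in rows, so rows that do not move let the fingers close. It gives the time, the measured TCP pose, the force, the opening and the grip force at its end, in the units of the state.
- ctrl.sense(): the state, without advancing time (a new reading comes with each control period).
- ctrl.camera(name): name is "scene" or "side" or "wrist"; returns a dict with "color" (420x560x3 uint8, red, green, blue), "range_z" (420x560 float32, m along the optical axis (not along the pixel's ray), 0 where there is no reading), "intrinsics" (3x3 intrinsics, pixels), "origin" and "orientation" of the camera in the world. Camera axes: x right, y down, z forward; pixel columns grow to the right and rows downward; lengths in m; the calibration is good to about 2 mm. The wrist camera is an equidistant fisheye: a pixel r from the principal point sees the ray r / f radians off the axis. A picture is of the moment at which its call begins.
- ctrl.close_job(): hands the job in; it is judged then, once.
The state is a dict: "clock": time; "q": joint angles; "joint_vel": joint speeds; "tau": joint torques, N m; "tool_pos": TCP position; "tool_rot": TCP orientation; "contact_force": force on the tool from outside, world axes, zero at the start; "torque": the same for the moment, N m; "gripper_width": finger opening in m; "finger_force": force on a finger pad.
Only numpy, scipy, OpenCV 4.12 (cv2) and the standard library are available. Lean on these libraries where they do the work, as an engineer would, in place of code of your own. Each camera call takes 0.05 s, during which the arm holds its last target. There are 200 camera calls.

## Working session

There is one attempt and no reset: what is moved stays moved. The work goes in short steps, Python scripts to look and compute and a tool call to move; the robot and the scene stay as the last step left them, time stands still between calls to the robot, and variables do not carry over. Pictures are saved under pics/ and viewed, at most 14 in all, crops included, and the job is handed in when it is done.

Besides the shell and the picture viewer there is one more tool, called after "Emit:" as name(argument=value, ...), one argument or row to a line, values as JSON. carry_out: Moves the arm, as the interface text tells. Its arguments: {"type":"object","properties":{"delta_pos":{"type":"array","items":{"type":"array","items":{"type":"number"}}},"spin":{"type":"array","items":{"type":"number"}},"hand":{"type":"number"}},"required":["delta_pos","spin"]}

```bash
ls; mkdir -p pics; cat > h.py <<'E'
import numpy as np, cv2
from scipy.spatial.transform import Rotation as R
from rig import ctrl
def rot(q): return R.from_quat([q[1],q[2],q[3],q[0]]).as_matrix()
def cam(n,save=None):
    c=ctrl.camera(n)
    if save: cv2.imwrite(f'pics/{save}.png',c['color'][:,:,::-1])
    return c
def cloud(c,fish=False):
    K=np.array(c['intrinsics']);z=c['range_z'];h,w=z.shape
    u,v=np.meshgrid(np.arange(w),np.arange(h))
    x=(u-K[0,2])/K[0,0];y=(v-K[1,2])/K[1,1]
    if fish:
        r=np.hypot(x,y)+1e-9;t=np.tan(np.minimum(r,1.5))/r;x=x*t;y=y*t
    P=np.stack([x*z,y*z,z],-1)@rot(c['orientation']).T+np.array(c['origin'])
    P[z<=0]=np.nan
    return P
E
python3 - <<'E'
from h import *
for n in ['scene','side','wrist']:
    c=cam(n,n+'0');np.savez('/tmp/'+n+'0.npz',**c);print(n,c['origin'],c['orientation'],np.array(c['intrinsics']).tolist())
print(ctrl.sense())
E
```

```text
pics
scene [1.16654886 0.47729069 0.87565573] [-0.16929569  0.41094199  0.82097927 -0.35841134] [[488.6382930906786, 0.0, 281.4469837340463], [0.0, 488.6382930906786, 211.22103502152493], [0.0, 0.0, 1.0]]
side [ 0.34087422 -0.85931015  0.95972956] [-0.39619954  0.90892597 -0.11972615  0.05044951] [[452.1865983889761, 0.0, 290.64707245162987], [0.0, 452.1865983889761, 208.72094117329306], [0.0, 0.0, 1.0]]
wrist [0.62475626 0.08029198 0.3730609 ] [ 1.56105369e-01  9.87739812e-01  6.41236508e-04 -8.75112728e-04] [[325.19226210127806, 0.0, 276.31849874253305], [0.0, 325.19226210127806, 210.299836803811], [0.0, 0.0, 1.0]]
{'clock': 0.15, 'q': array([-1.78522520e-01,  5.28274463e-01,  1.43359318e+00,  4.14928862e-06,
        1.18138412e+00, -1.78485412e-01]), 'joint_vel': array([ 0.00016096, -0.00420011, -0.0021911 , -0.00138166,  0.00019612,
        0.0008733 ]), 'tau': array([ 1.17890530e-03, -4.42742836e+01, -1.78276026e+01, -2.15643640e-04,
        5.61750654e-03, -9.84718270e-06]), 'tool_pos': array([6.24477769e-01, 1.10748272e-04, 2.38549690e-01]), 'tool_rot': array([-6.82509019e-04,  7.07120216e-01,  7.07092860e-01, -4.71534264e-04]), 'contact_force': array([-0.80173204,  0.23511149, -0.58943037]), 'torque': array([-0.04637904,  0.04351223, -0.00119505]), 'finger_force': 0.0, 'gripper_width': 0.08544802133023847}
```

View pics/scene0.png

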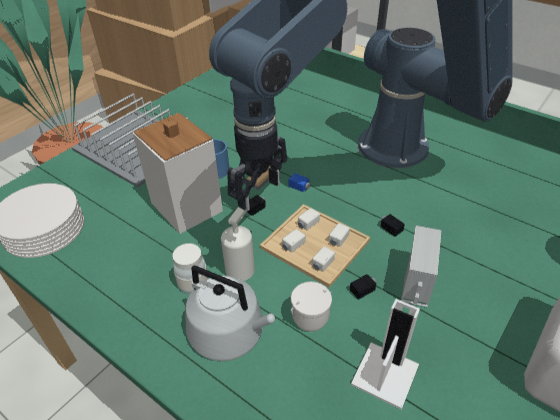

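View pics/side0.png

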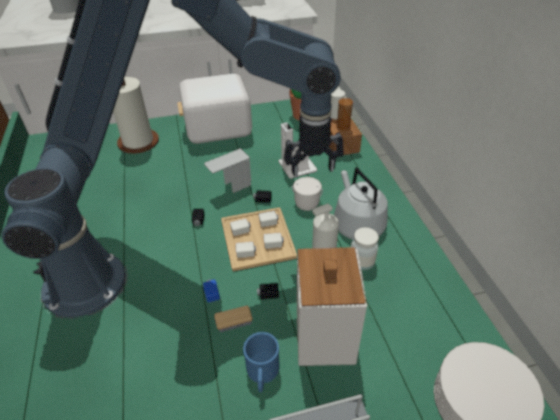

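```bash
cat > t.py <<'E'
from h import *
S={n:dict(np.load(f'/tmp/{n}0.npz')) for n in ['scene','side']}
C={n:cloud(S[n]) for n in S}
def rect(P,m,name):
    p=P[m][:,:2].astype(np.float32)
    if len(p)<10: print(name,'few',len(p));return
    (c,s,a)=cv2.minAreaRect(p);print(name,len(p),'c',np.round(c,4),'s',np.round(s,4),'a',round(a,1),'z',np.round(np.nanmedian(P[m][:,2]),4))
def box(n,r): # r: u0,v0,u1,v1
    m=np.zeros((420,560),bool);m[r[1]:r[3],r[0]:r[2]]=1;return m
def zr(P,a,b): return (P[...,2]>a)&(P[...,2]<b)
c=C['scene'];d=C['side']
rect(c,box(0,(120,110,225,165))&zr(c,.226,.236),'lid sc')
rect(d,box(0,(280,240,380,310))&zr(d,.226,.236),'lid si')
rect(c,box(0,(400,220,450,310))&zr(c,.105,.12),'ledge sc')
rect(d,box(0,(195,140,265,200))&zr(d,.105,.12),'ledge si')
rect(c,box(0,(340,290,420,400))&zr(c,.16,.176),'upr sc')
rect(d,box(0,(270,115,330,185))&zr(d,.16,.176),'upr si')
rect(c,box(0,(340,330,430,410))&zr(c,.003,.02),'foot sc')
col=S['scene']['color'].astype(int)
for n,P in C.items():
    r=(255,200,380,290) if n=='scene' else (215,205,305,275)
    m=box(0,r)&zr(P,.031,.042)
    k,l,st,ce=cv2.connectedComponentsWithStats(m.astype(np.uint8))
    for i in range(1,k):
        if st[i,4]>20: rect(P,l==i,n+' cart')
    rect(P,box(0,r)&zr(P,.010,.0165),n+' tray')
# height-map
g=np.zeros((600,800,3),np.uint8)
for n,P in C.items():
    k=np.isfinite(P[...,2])&(P[...,2]>-.01)&(P[...,2]<.3)
    p=P[k];q=S[n]['color'][k]
    o=np.argsort(p[:,2]);p=p[o];q=q[o]
    v=((1.0-p[:,0])*800).astype(int);u=((.5-p[:,1])*800).astype(int)
    kk=(u>=0)&(u<800)&(v>=0)&(v<600)
    g[v[kk],u[kk]]=q[kk][:,::-1]
cv2.imwrite('pics/map.png',g)
E
python3 t.py
```

```text
lid sc 1675 c [ 0.5695 -0.3108] s [0.1504 0.127 ] a 77.7 z 0.2281
lid si 3368 c [ 0.5666 -0.3128] s [0.1538 0.1298] a 76.1 z 0.2318
ledge sc 1269 c [0.4385 0.2888] s [0.1362 0.0561] a 20.4 z 0.1091
ledge si 518 c [0.4366 0.2891] s [0.1301 0.0635] a 18.8 z 0.1133
upr sc 251 c [0.6453 0.3357] s [0.0277 0.0438] a 7.8 z 0.1662
upr si 81 c [0.643  0.3341] s [0.0257 0.05  ] a 6.0 z 0.169
foot sc 2115 c [0.6761 0.3483] s [0.1139 0.1165] a 7.8 z 0.0057
scene cart 152 c [ 0.4364 -0.0105] s [0.0349 0.0481] a 84.1 z 0.0331
scene cart 160 c [0.4363 0.0799] s [0.048 0.033] a 6.3 z 0.0331
scene cart 178 c [0.517  0.0023] s [0.0336 0.0494] a 79.7 z 0.0332
scene cart 201 c [0.5236 0.091 ] s [0.0505 0.0335] a 2.4 z 0.0331
scene tray 505 c [0.4805 0.0385] s [0.1825 0.3735] a 0.3 z 0.0115
side cart 157 c [0.5222 0.0906] s [0.0387 0.0552] a 90.0 z 0.0367
side cart 154 c [0.4351 0.0771] s [0.0541 0.0362] a 2.1 z 0.0368
side cart 173 c [ 0.5167 -0.0007] s [0.0362 0.0539] a 79.9 z 0.0367
side cart 184 c [ 0.4346 -0.0127] s [0.0395 0.0525] a 80.0 z 0.0367
side tray 1133 c [0.5123 0.0378] s [0.2074 0.2534] a 88.6 z 0.012
```

View pics/map.png

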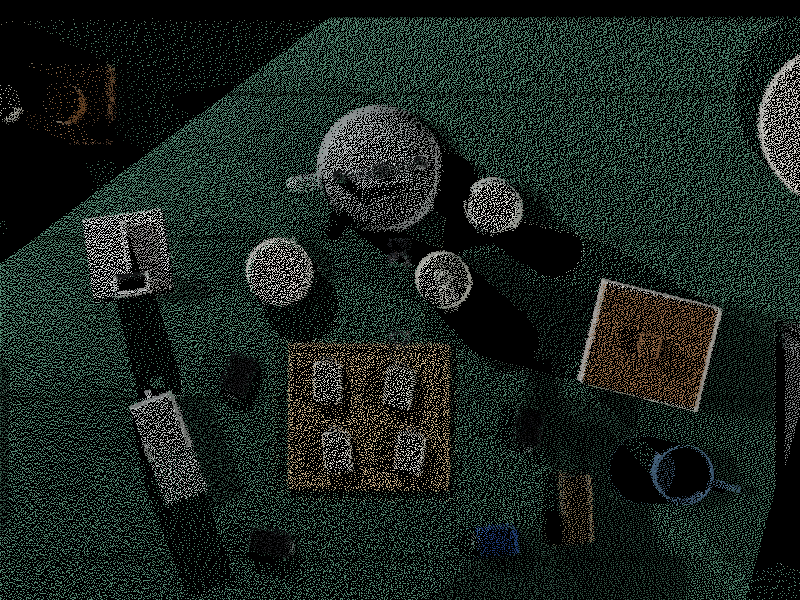

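Emit:
carry_out(
  delta_pos=[
    [-16.5,29.7,0],
    [-16.5,29.7,0],
    [-16.5,29.7,0],
    [-16.5,29.7,0],
    [-16.5,29.7,0],
    [-16.5,29.7,0],
    [-16.5,29.7,0],
    [-16.5,29.7,0],
    [-16.5,29.7,0],
    [-16.5,29.7,0],
    [0,0,0],
    [0,0,0],
  ],
  spin=[-0.123,-0.123,-0.123,-0.123,-0.123,-0.123,-0.123,-0.123,-0.123,-0.123,0,0],
  hand=0,
)

```text
clock: 1.35
tool_pos: [0.4596, 0.2974, 0.2391]
tool_rot: [0.0, 0.985, 0.171, -0.0]
contact_force: [0.7, -0.2, -0.6]
gripper_width: 0.0853
finger_force: 0.0
```

```bash
cat > w.py <<'E'
from h import *
import sys
c=cam('wrist',sys.argv[1]);P=cloud(c,True)
np.savez('/tmp/w.npz',P=P,col=c['color'])
s=ctrl.sense();print(s['clock'],s['tool_pos'],s['tool_rot'],s['q'],c['origin'])
def rect(m,name):
    k,l,st,ce=cv2.connectedComponentsWithStats(m.astype(np.uint8))
    for i in range(1,k):
        if st[i,4]<60: continue
        p=P[l==i];c_,s_,a=cv2.minAreaRect(p[:,:2].astype(np.float32))
        print(name,st[i,4],'c',np.round(c_,4),'s',np.round(s_,4),'a',round(a,1),'z',round(float(np.median(p[:,2])),4),'px',np.round(ce[i]))
for a in sys.argv[2:]:
    lo,hi=map(float,a.split(','));rect((P[...,2]>lo)&(P[...,2]<hi),a)
E
python3 w.py w1 .107,.118 .163,.177
```

```text
1.4 [0.46015364 0.29674389 0.23917725] [2.90743014e-04 9.85376574e-01 1.70390500e-01 2.73836335e-05] [ 3.68939884e-01  4.23647074e-01  1.62801839e+00 -6.55201385e-04
  1.08998780e+00  1.59758734e+00] [0.53405381 0.32532074 0.37373072]
.107,.118 61 c [0.6324 0.32  ] s [0.0014 0.0139] a 7.9 z 0.1117 px [325.   1.]
.107,.118 1411 c [0.4551 0.5567] s [0.2325 0.0293] a 5.2 z 0.1127 px [ 35. 115.]
.107,.118 8960 c [0.4364 0.29  ] s [0.1313 0.0566] a 20.5 z 0.112 px [276. 223.]
.107,.118 213 c [0.1581 0.5936] s [0.0755 0.0172] a 11.6 z 0.1122 px [  8. 325.]
.163,.177 152 c [0.5406 0.5682] s [0.0335 0.0098] a 24.6 z 0.1641 px [ 2. 32.]
```

View pics/w1.png

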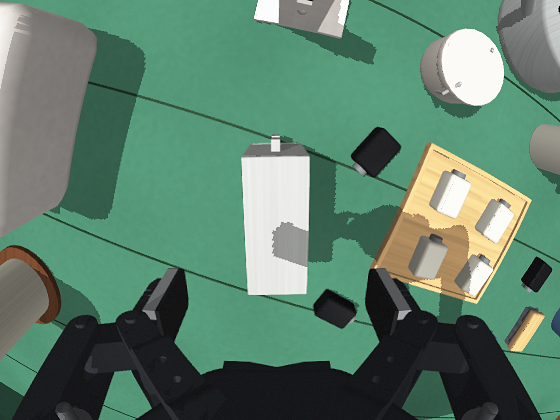

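Emit:
carry_out(
  delta_pos=[
    [-2,1,-28],
    [0,0,-40],
    [0,0,-40],
    [0,0,-40],
    [0,0,-20],
    [0,0,0],
  ],
  spin=[0.014,0,0,0,0,0],
)

```text
clock: 2.0
tool_pos: [0.4569, 0.2958, 0.0683]
tool_rot: [0.001, 0.984, 0.176, -0.003]
contact_force: [-0.9, 0.3, 0.1]
gripper_width: 0.0855
finger_force: 0.0
```

Emit:
carry_out(
  delta_pos=[
    [0,0,0],
    [0,0,0],
    [0,0,0],
    [0,0,0],
    [0,0,0],
    [0,0,0],
    [0,0,0],
    [0,0,0],
  ],
  spin=[0,0,0,0,0,0,0,0],
  hand=1,
)

```text
clock: 2.8
tool_pos: [0.4594, 0.2982, 0.073]
tool_rot: [-0.0, 0.984, 0.177, 0.002]
contact_force: [1.4, -1.8, 6.2]
gripper_width: 0.0555
finger_force: 64.2
```

Emit:
carry_out(
  delta_pos=[
    [0,0,10],
    [0,0,20],
    [0,0,30],
    [0,0,40],
    [9,3,0],
    [9,3,0],
    [9,3,0],
    [9,3,0],
    [9,3,0],
    [9,4,0],
    [0,0,0],
    [0,0,0],
    [0,0,0],
  ],
  spin=[0,0,0,0,-0.04,-0.04,-0.04,-0.04,-0.03,-0.03,0,0,0],
)

```text
clock: 4.1
tool_pos: [0.511, 0.3168, 0.1711]
tool_rot: [0.0, 0.998, 0.068, -0.001]
contact_force: [0.3, -0.1, -2.4]
gripper_width: 0.0552
finger_force: 64.1
```

```bash
python3 w.py w2 .20,.218 .164,.176 ; python3 - <<'E'
from h import *
d=np.load('/tmp/w.npz');P=d['P']
# ledge, upright top, front face points near
m=(abs(P[...,0]-.645)<.04)&(abs(P[...,1]-.335)<.05)&(P[...,2]>.02)&(P[...,2]<.2)
for a in np.arange(.03,.2,.01):
    k=m&(abs(P[...,2]-a)<.005)
    if k.sum()>20:
        p=P[k]; print(round(a,3),k.sum(),np.round(p[:,:2].min(0),4),np.round(p[:,:2].max(0),4))
E
```

```text
4.15 [0.51108424 0.31685608 0.17114932] [ 1.69725806e-04  9.97711526e-01  6.76111656e-02 -6.42928003e-04] [3.69290966e-01 5.79446470e-01 1.55738606e+00 6.85049757e-05
 1.00608877e+00 1.80472500e+00] [0.58959434 0.3287228  0.30556778]
.20,.218 23628 c [0.5226 0.3193] s [0.0889 0.08  ] a 56.0 z 0.21 px [276. 292.]
.164,.176 1413 c [0.6337 0.3353] s [0.0078 0.0442] a 8.3 z 0.1697 px [274.   9.]
.164,.176 109 c [0.5616 0.3247] s [0.0007 0.0079] a 7.7 z 0.1706 px [276. 175.]
.164,.176 412 c [0.5485 0.3392] s [0.001  0.0236] a 7.8 z 0.1705 px [239. 200.]
.164,.176 401 c [0.5531 0.3071] s [0.001  0.0236] a 7.7 z 0.1706 px [314. 200.]
0.03 152 [0.6273 0.3128] [0.6517 0.3565]
0.04 142 [0.6277 0.3128] [0.6518 0.3566]
0.05 117 [0.6274 0.3135] [0.6336 0.3569]
0.06 87 [0.6273 0.3135] [0.6337 0.356 ]
0.07 213 [0.6273 0.3134] [0.6515 0.3561]
0.08 262 [0.6273 0.3132] [0.6518 0.3564]
0.09 393 [0.6273 0.3131] [0.6519 0.357 ]
0.1 165 [0.6271 0.3135] [0.6503 0.3565]
0.11 187 [0.6272 0.3132] [0.6344 0.3566]
0.12 301 [0.6272 0.313 ] [0.6531 0.3567]
0.13 615 [0.6272 0.3132] [0.6531 0.3569]
0.14 321 [0.6272 0.313 ] [0.6499 0.3569]
0.15 366 [0.6272 0.3131] [0.647  0.3568]
0.16 469 [0.6271 0.3132] [0.6434 0.3566]
0.17 1351 [0.6272 0.3131] [0.6401 0.3576]
```

View pics/w2.png

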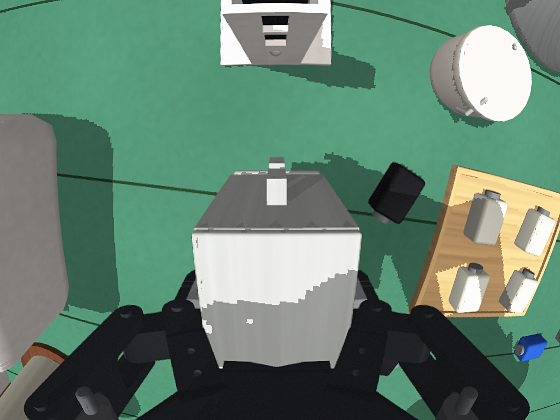

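Emit:
carry_out(
  delta_pos=[
    [0,0,-19],
    [20,3,0],
    [20,3,0],
    [15,2.2,0],
    [8,1.2,0],
    [5,0.8,0],
    [4,0.6,0],
    [0,0,0],
    [0,0,0],
    [0,0,0],
    [0,0,0],
  ],
  spin=[0,0,0,0,0,0,0,0,0,0,0],
)

```text
clock: 5.25
tool_pos: [0.5835, 0.3279, 0.1523]
tool_rot: [0.0, 0.998, 0.067, -0.0]
contact_force: [0.2, -0.2, -2.3]
gripper_width: 0.0549
finger_force: 64.0
```

Emit:
carry_out(
  delta_pos=[
    [2,0.3,0],
    [2,0.3,0],
    [2,0.3,0],
    [1,0.1,0],
    [0,0,0],
    [0,0,0],
    [0,0,0],
  ],
  spin=[0,0,0,0,0,0,0],
)

```text
clock: 5.95
tool_pos: [0.5906, 0.3288, 0.1522]
tool_rot: [0.0, 0.998, 0.067, -0.0]
contact_force: [-2.3, -1.4, -2.6]
gripper_width: 0.0553
finger_force: 64.1
```

Emit:
carry_out(
  delta_pos=[
    [0,0,-2],
    [0,0,-2],
    [0,0,-2],
    [0,0,-1],
    [0,0,0],
    [0,0,0],
  ],
  spin=[0,0,0,0,0,0],
)

```text
clock: 6.55
tool_pos: [0.5905, 0.3288, 0.1451]
tool_rot: [0.0, 0.998, 0.067, -0.001]
contact_force: [-4.5, -0.1, -1.0]
gripper_width: 0.0555
finger_force: 64.4
```

Emit:
carry_out(
  delta_pos=[
    [0,0,-2],
    [0,0,-2],
    [0,0,-2],
    [0,0,-2],
    [0,0,-2],
    [0,0,-2],
    [0,0,0],
    [0,0,0],
    [0,0,0],
  ],
  spin=[0,0,0,0,0,0,0,0,0],
)

```text
clock: 7.45
tool_pos: [0.5905, 0.3288, 0.1331]
tool_rot: [0.0, 0.998, 0.068, -0.001]
contact_force: [-5.4, -0.6, 0.8]
gripper_width: 0.0552
finger_force: 64.9
```

Emit:
carry_out(
  delta_pos=[
    [0,0,-1.5],
    [0,0,-1.5],
    [0,0,0],
    [0,0,0],
    [0,0,0],
  ],
  spin=[0,0,0,0,0],
)

```text
clock: 7.95
tool_pos: [0.5905, 0.3288, 0.1328]
tool_rot: [0.0, 0.998, 0.068, -0.0]
contact_force: [-9.2, -1.9, 13.6]
gripper_width: 0.0555
finger_force: 66.0
```

Emit:
carry_out(
  delta_pos=[
    [0,0,2.5],
    [0,0,0],
    [0,0,0],
  ],
  spin=[0,0,0],
)

```text
clock: 8.25
tool_pos: [0.5905, 0.3288, 0.1331]
tool_rot: [0.0, 0.998, 0.068, -0.0]
contact_force: [-7.3, -0.3, 4.3]
gripper_width: 0.0554
finger_force: 64.9
```

Emit:
carry_out(
  delta_pos=[
    [0,0,0],
    [0,0,0],
    [0,0,0],
    [0,0,0],
    [0,0,0],
    [0,0,0],
    [0,0,20],
    [0,0,40],
    [-25,0,45],
    [-45,0,0],
    [0,0,0],
    [0,0,0],
    [0,0,0],
  ],
  spin=[0,0,0,0,0,0,0,0,0,0,0,0,0],
  hand=0,
)

```text
clock: 9.55
tool_pos: [0.5226, 0.329, 0.2366]
tool_rot: [-0.0, 0.998, 0.067, 0.001]
contact_force: [0.2, -0.4, 0.5]
gripper_width: 0.0857
finger_force: 0.0
```

```bash
python3 w.py w3 .166,.178 
```

```text
9.6 [0.52291609 0.32894038 0.23639456] [-9.36733532e-05  9.97740443e-01  6.71841092e-02  5.43020179e-04] [ 3.80922062e-01  5.20448823e-01  1.45549156e+00 -1.70814485e-04
  1.16456142e+00  1.81731627e+00] [0.60084807 0.34078909 0.37132478]
.166,.178 1355 c [0.6422 0.3366] s [0.0247 0.044 ] a 7.8 z 0.1699 px [292.  46.]
.166,.178 17112 c [0.5645 0.3261] s [0.1297 0.0566] a 7.9 z 0.171 px [291. 161.]
.166,.178 1837 c [0.4221 0.5758] s [0.047  0.1654] a 72.0 z 0.1691 px [ 10. 292.]
```

View pics/w3.png

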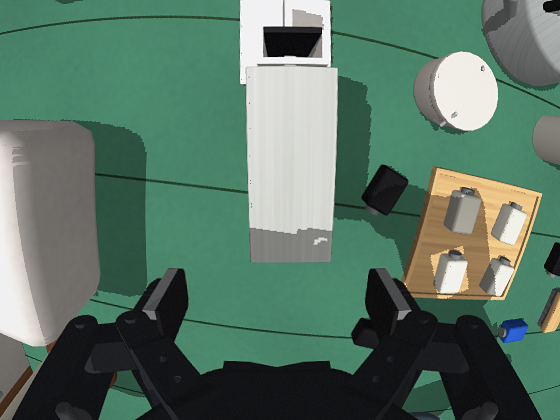

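Emit:
carry_out(
  delta_pos=[
    [0,0,47],
    [0,0,47],
    [-2,-45,0],
    [-2,-45,0],
    [-2,-45,0],
    [-2,-45,0],
    [-2,-45,0],
    [-2,-45,0],
    [-2,-45,0],
    [-2,-45,0],
    [-2,-45,0],
    [-2,-45,0],
    [-2,-45,0],
    [-1,-45,0],
    [0,-45,0],
    [0,-45,0],
    [0,-11,0],
    [0,0,0],
    [0,0,0],
    [0,0,0],
  ],
  spin=[0,0,-0.03,-0.03,-0.03,-0.03,-0.03,-0.03,-0.03,-0.03,-0.03,-0.03,-0.03,-0.03,-0.005,0,0,0,0,0],
)

```text
clock: 11.6
tool_pos: [0.4988, -0.3105, 0.3304]
tool_rot: [-0.001, 0.993, -0.114, -0.0]
contact_force: [0.5, 0.3, -0.7]
gripper_width: 0.0857
finger_force: 0.0
```

```bash
python3 w.py w4 .226,.238 .258,.268
```

```text
11.65 [ 0.49889846 -0.31047014  0.33058228] [-3.24380611e-04  9.93489975e-01 -1.13919024e-01 -1.44941877e-04] [-7.46880561e-01  3.86047536e-01  1.41263823e+00  3.61043611e-04
  1.34352430e+00  1.05216807e+00] [ 0.57594279 -0.32739647  0.4649485 ]
.226,.238 30888 c [ 0.5655 -0.3117] s [0.1489 0.1291] a 76.5 z 0.231 px [260. 126.]
.258,.268 1657 c [ 0.5652 -0.3107] s [0.0259 0.0256] a 76.8 z 0.2628 px [255. 131.]
```

View pics/w4.png

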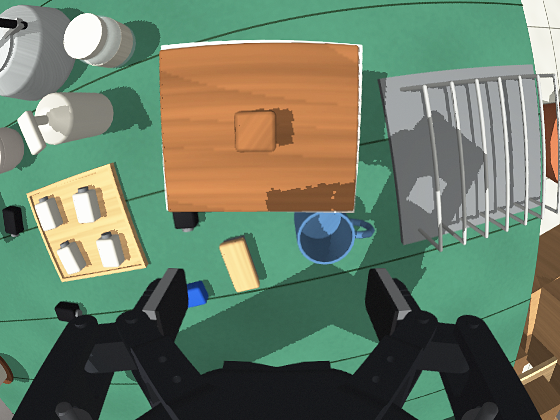

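Emit:
carry_out(
  delta_pos=[
    [33,0,0],
    [33.5,-0.5,0],
    [0,0,-40],
    [0,0,-30],
    [0,0,-15],
    [0,0,0],
    [0,0,0],
  ],
  spin=[-0.004,0,0,0,0,0,0],
)

```text
clock: 12.35
tool_pos: [0.5657, -0.3118, 0.2462]
tool_rot: [0.0, 0.993, -0.116, 0.0]
contact_force: [-0.3, 0.4, 0.5]
gripper_width: 0.0855
finger_force: 0.0
```

Emit:
carry_out(
  delta_pos=[
    [0,0,0],
    [0,0,0],
    [0,0,0],
    [0,0,0],
    [0,0,0],
    [0,0,0],
    [0,0,0],
    [0,0,0],
    [0,0,0],
    [0,0,0],
  ],
  spin=[0,0,0,0,0,0,0,0,0,0],
  hand=1,
)

```text
clock: 13.35
tool_pos: [0.5656, -0.313, 0.2464]
tool_rot: [0.0, 0.993, -0.117, 0.001]
contact_force: [-0.6, -0.4, 5.6]
gripper_width: 0.025
finger_force: 60.2
```

Emit:
carry_out(
  delta_pos=[
    [0,0,5],
    [0,0,10],
    [0,0,15],
    [0,0,25],
    [0,0,25],
    [0,5,5],
    [0,15,0],
    [0,25,0],
    [0,35,0],
    [0,35,0],
    [0,35,0],
    [0,35,0],
    [0,35,0],
    [0,35,0],
    [0,35,0],
    [0,35,0],
    [0,35,0],
    [0,35,0],
    [0,35,0],
    [0,35,0],
  ],
  spin=[0,0,0,0,0,0,0.02,0.02,0.02,0.02,0.02,0.02,0.02,0.02,0.02,0.02,0.02,0.02,0.02,0.02],
)

```text
clock: 15.35
tool_pos: [0.5628, 0.1547, 0.3284]
tool_rot: [-0.0, 1.0, 0.024, -0.002]
contact_force: [0.4, -0.9, -1.8]
gripper_width: 0.0251
finger_force: 59.3
```

Emit:
carry_out(
  delta_pos=[
    [0,35,0],
    [0,35,0],
    [0,35,0],
    [0,30,0],
    [0,20,0],
    [-1,14,0],
    [0,5,0],
    [0,0,0],
    [0,0,0],
    [0,0,0],
  ],
  spin=[0.02,0.02,0.02,0.02,0.01,0,0,0,0,0],
)

```text
clock: 16.35
tool_pos: [0.5643, 0.3252, 0.3305]
tool_rot: [0.0, 0.998, 0.067, -0.0]
contact_force: [0.2, -0.6, -2.6]
gripper_width: 0.0249
finger_force: 59.3
```

```bash
python3 w.py w5 .312,.318;python3 - <<'E'
from h import *
P=np.load('/tmp/w.npz')['P'];m=(P[...,2]>.295)&(P[...,2]<.335)&(P[...,0]>.585)&(P[...,0]<.625)&(abs(P[...,1]-.327)<.055)
p=P[m];A=np.c_[p[:,:2]-p[:,:2].mean(0),np.ones(len(p))];print(len(p),np.linalg.lstsq(A,p[:,2],rcond=None)[0])
E
```

```text
16.4 [0.56440433 0.32524282 0.3306198 ] [ 1.45794363e-04  9.97743320e-01  6.71434725e-02 -2.71129491e-05] [ 3.51663474e-01  4.83918057e-01  1.24774081e+00 -2.68107224e-04
  1.41006767e+00  1.78811467e+00] [0.6427643  0.337066   0.46509056]
.312,.318 37468 c [0.5806 0.3284] s [0.0932 0.1461] a 8.0 z 0.315 px [277. 213.]
.312,.318 2120 c [0.5162 0.3199] s [0.03   0.0443] a 8.1 z 0.3151 px [276. 339.]
17297 [-0.00548823 -0.00246778  0.31501099]
```

Emit:
carry_out(
  delta_pos=[
    [0,1,-20],
    [0,0,-40],
    [0,0,-40],
    [0,0,-20],
    [0,0,-6],
    [0,0,-2],
    [0,0,-1],
    [0,0,0],
    [0,0,0],
    [0,0,0],
  ],
  spin=[0,0,0,0,0,0,0,0,0,0],
)

```text
clock: 17.4
tool_pos: [0.5646, 0.3275, 0.2026]
tool_rot: [-0.0, 0.998, 0.068, 0.001]
contact_force: [1.2, -0.7, -2.3]
gripper_width: 0.0249
finger_force: 59.4
```

Emit:
carry_out(
  delta_pos=[
    [0,0,-1],
    [0,0,-0.5],
    [0,0,0],
    [0,0,0],
    [0,0,0],
  ],
  spin=[0,0,0,0,0],
)

```text
clock: 17.9
tool_pos: [0.5644, 0.3275, 0.2008]
tool_rot: [-0.0, 0.998, 0.068, 0.0]
contact_force: [-2.5, -1.2, 5.1]
gripper_width: 0.0249
finger_force: 60.2
```

Emit:
carry_out(
  delta_pos=[
    [0,0,0],
    [0,0,0],
    [0,0,0],
    [0,0,0],
    [0,0,0],
    [0,0,0],
    [0,0,10],
    [0,0,40],
    [0,0,45],
    [-18,-36,0],
    [-18,-36,0],
    [-18,-36,0],
    [-18,-36,0],
    [-18,-36,0],
    [-18,-36,0],
    [-18,-36,0],
    [-18,-36,0],
    [0,0,0],
    [0,0,0],
    [0,0,0],
  ],
  spin=[0,0,0,0,0,0,0,0,0,-0.02,-0.02,-0.02,-0.02,-0.02,-0.02,-0.02,0,0,0,0],
  hand=0,
)

```text
clock: 19.9
tool_pos: [0.421, 0.0398, 0.2956]
tool_rot: [-0.0, 1.0, -0.002, 0.001]
contact_force: [0.6, 0.5, 0.4]
gripper_width: 0.0854
finger_force: 0.0
```

```bash
cat > carts.py <<'E'
from h import *
import sys
c=cam('wrist',sys.argv[1]);P=cloud(c,True);s=ctrl.sense();q=s['tool_rot']
print(s['clock'],np.round(s['tool_pos'],4),'yaw',np.degrees(2*np.arctan2(q[2],q[1])))
m=(P[...,2]>.030)&(P[...,2]<.040)&(c['color'].min(-1)>70)
k,l,st,ce=cv2.connectedComponentsWithStats(m.astype(np.uint8))
for i in range(1,k):
    if st[i,4]<60: continue
    p=P[l==i];c_,s_,a=cv2.minAreaRect(p[:,:2].astype(np.float32))
    if s_[0]<s_[1]: a-=90
    print(st[i,4],'c',np.round(c_,4),'s',np.round(s_,4),'long',round(a,1),'z',round(float(np.median(p[:,2])),4),'px',np.round(ce[i]))
E
python3 carts.py c1; python3 - <<'E'
from h import *
c=cam('scene','s2');P=cloud(c)
m=(P[...,2]>.215)&(P[...,2]<.235)&(P[...,1]>.2)&(P[...,0]<.7)
print(m.sum(), cv2.minAreaRect(P[(P[...,2]>.178)&(P[...,2]<.189)&(P[...,1]>.2)&(P[...,1]<.5)&(P[...,0]<.7)&(P[...,0]>.4)][:,:2].astype(np.float32)))
c=cam('side');P=cloud(c);k=(P[...,2]>.206)&(P[...,2]<.23)&(P[...,1]<-.2)&(P[...,0]>.4)&(P[...,0]<.7);print(k.sum(),cv2.minAreaRect(P[k][:,:2].astype(np.float32)),np.median(P[k][:,2]))
E
```

```text
19.95 [0.4209 0.0401 0.2954] yaw -0.17183513415399793
114 c [0.626  0.1405] s [0.0132 0.0587] long -70.3 z 0.0354 px [197.  13.]
105 c [ 0.623  -0.0405] s [0.0517 0.0132] long 63.0 z 0.0352 px [341.  14.]
69 c [0.6418 0.3157] s [0.0115 0.0257] long -17.9 z 0.0352 px [75. 24.]
334 c [ 0.5827 -0.239 ] s [0.0239 0.1327] long -4.2 z 0.0349 px [480.  67.]
1149 c [0.5214 0.0916] s [0.0345 0.0557] long -0.6 z 0.0356 px [234.  94.]
1158 c [0.5155 0.0018] s [0.0343 0.0564] long -9.5 z 0.0358 px [308.  98.]
82 c [ 0.4996 -0.3105] s [0.1224 0.0016] long 76.4 z 0.0351 px [513. 126.]
1099 c [0.4352 0.0799] s [0.0566 0.0346] long 4.8 z 0.0356 px [245. 163.]
1090 c [ 0.4336 -0.0115] s [0.0349 0.0563] long -8.5 z 0.0357 px [318. 164.]
609 c [ 0.3629 -0.219 ] s [0.0815 0.0367] long 3.3 z 0.0306 px [456. 213.]
113 c [0.147  0.5943] s [0.0196 0.0821] long -3.5 z 0.0352 px [  8. 312.]
124 ((0.566881537437439, 0.3271394968032837), (0.12965178489685059, 0.14620792865753174), 8.165278434753418)
4014 ((0.5668423175811768, -0.3126339018344879), (0.15489330887794495, 0.13031283020973206), 76.10039520263672) 0.21629762327418067
```

View pics/s2.png

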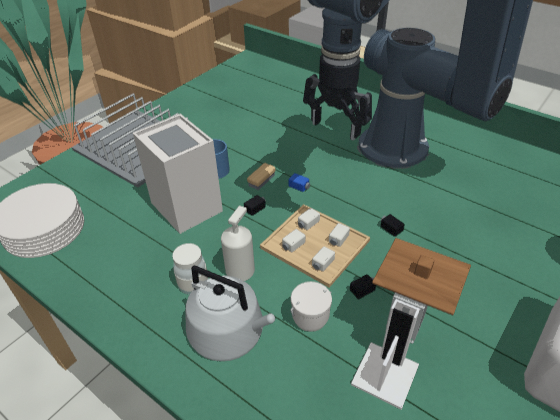

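Emit:
carry_out(
  delta_pos=[
    [32,-13,-45],
    [32,-13,-45],
    [30.5,-12,-45],
    [0,0,-45],
    [0,0,-45],
    [0,0,-30],
    [0,0,0],
    [0,0,0],
    [0,0,0],
  ],
  spin=[-0.06,-0.06,-0.043,0,0,0,0,0,0],
  hand=0.4,
)

```text
clock: 20.95
tool_pos: [0.5055, 0.0058, 0.0568]
tool_rot: [0.0, 0.997, -0.083, 0.002]
contact_force: [0.5, -0.6, 0.7]
gripper_width: 0.0514
finger_force: 0.0
```

Emit:
carry_out(
  delta_pos=[
    [10,-4,0],
    [0,0,-15],
    [0,0,-14],
    [0,0,-6.5],
    [0,0,0],
    [0,0,0],
  ],
  spin=[0,0,0,0,0,0],
)

```text
clock: 21.55
tool_pos: [0.5148, 0.0014, 0.0206]
tool_rot: [0.0, 0.997, -0.084, 0.001]
contact_force: [0.5, 0.7, 0.6]
gripper_width: 0.0513
finger_force: 0.0
```

Emit:
carry_out(
  delta_pos=[
    [0,0,0],
    [0,0,0],
    [0,0,0],
    [0,0,0],
    [0,0,0],
    [0,0,0],
  ],
  spin=[0,0,0,0,0,0],
  hand=1,
)

```text
clock: 22.15
tool_pos: [0.5147, 0.0015, 0.0208]
tool_rot: [0.0, 0.997, -0.083, 0.001]
contact_force: [-0.5, 0.3, 6.2]
gripper_width: 0.0331
finger_force: 60.8
```

Emit:
carry_out(
  delta_pos=[
    [0,0,20],
    [0,0,35],
    [0,0,35],
    [0,0,35],
    [0,0,35],
    [0,0,35],
    [0,0,35],
    [0,0,30],
    [5.7,-34,0],
    [5.7,-35,0],
    [5.7,-35,0],
    [5.7,-35,0],
    [5.7,-35,0],
    [5.7,-35,0],
    [5.7,-35,0],
    [5.7,-35,0],
    [5,-34,0],
    [0,0,0],
    [0,0,0],
    [0,0,0],
  ],
  spin=[0,0,0,0,0,0,0,0,-0.01,-0.01,-0.01,-0.01,-0.01,-0.01,-0.005,0,0,0,0,0],
)

```text
clock: 24.15
tool_pos: [0.564, -0.3101, 0.2793]
tool_rot: [-0.001, 0.993, -0.116, -0.001]
contact_force: [0.3, 0.6, -0.9]
gripper_width: 0.0329
finger_force: 60.1
```

```bash
python3 w.py w6 .222,.229 .21,.219 .265,.272;
```

```text
24.2 [ 0.56417217 -0.30988447  0.27954343] [-5.37474731e-04  9.93327381e-01 -1.15326026e-01 -5.77752146e-04] [-6.75733286e-01  5.14719655e-01  1.33568616e+00  3.08588760e-04
  1.29273690e+00  1.12614460e+00] [ 0.64118239 -0.32722376  0.41377121]
.222,.229 5086 c [ 0.5673 -0.3122] s [0.151  0.1276] a 76.3 z 0.2249 px [280. 186.]
.21,.219 25569 c [ 0.5651 -0.3115] s [0.1415 0.1203] a 76.1 z 0.215 px [280. 202.]
```

View pics/w6.png

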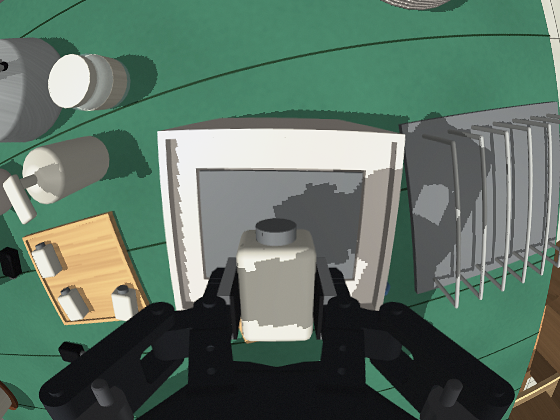

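Emit:
carry_out(
  delta_pos=[
    [1.5,-1.5,-20],
    [0,0,-20],
    [0,0,-15],
    [0,0,-15],
    [0,0,-15],
    [0,0,-10],
    [0,0,-8],
    [0,0,0],
    [0,0,0],
  ],
  spin=[0,0,0,0,0,0,0,0,0],
)

```text
clock: 25.1
tool_pos: [0.5658, -0.3123, 0.1766]
tool_rot: [-0.0, 0.993, -0.116, -0.001]
contact_force: [-1.2, 1.1, -2.6]
gripper_width: 0.0328
finger_force: 60.1
```

Emit:
carry_out(
  delta_pos=[
    [0,0,0],
    [0,0,0],
    [0,0,0],
    [0,0,0],
    [0,0,0],
  ],
  spin=[0,0,0,0,0],
  hand=0.4,
)

```text
clock: 25.6
tool_pos: [0.5665, -0.3133, 0.1773]
tool_rot: [0.0, 0.993, -0.116, 0.001]
contact_force: [-0.1, 0.3, 1.3]
gripper_width: 0.0509
finger_force: 0.6
```

Emit:
carry_out(
  delta_pos=[
    [0,0,20],
    [0,0,30],
    [0,0,30],
    [0,0,30],
    [0,0,0],
    [0,0,0],
  ],
  spin=[0,0,0,0,0,0],
)

```text
clock: 26.2
tool_pos: [0.5664, -0.3132, 0.2874]
tool_rot: [0.001, 0.993, -0.116, 0.001]
contact_force: [-0.2, 0.0, -0.5]
gripper_width: 0.0513
finger_force: 0.0
```

```bash
python3 w.py w7 .21,.219 .225,.25; python3 carts.py w8
```

```text
26.25 [ 0.56572163 -0.31268673  0.2860889 ] [-1.95721346e-04  9.93261381e-01 -1.15895000e-01 -3.73415285e-04] [-6.77480163e-01  5.12563431e-01  1.32076605e+00 -6.84995536e-05
  1.30910377e+00  1.12564598e+00] [ 0.64313844 -0.32996647  0.42220601]
.21,.219 29169 c [ 0.5649 -0.3115] s [0.1415 0.1203] a 76.2 z 0.215 px [276. 215.]
.225,.25 84 c [ 0.6348 -0.2934] s [0.0131 0.0049] a 75.0 z 0.2254 px [220. 137.]
.225,.25 161 c [ 0.63   -0.3124] s [0.0261 0.0049] a 76.4 z 0.2254 px [254. 137.]
.225,.25 346 c [ 0.621  -0.3493] s [0.0499 0.0053] a 75.7 z 0.2254 px [315. 138.]
.225,.25 228 c [ 0.6077 -0.3849] s [0.0283 0.0155] a 71.0 z 0.2255 px [380. 144.]
.225,.25 81 c [ 0.5889 -0.3917] s [0.0049 0.015 ] a 72.6 z 0.2254 px [389. 172.]
.225,.25 93 c [ 0.6135 -0.2487] s [0.0046 0.0176] a 71.4 z 0.2253 px [164. 186.]
.225,.25 74 c [ 0.5759 -0.389 ] s [0.0051 0.0156] a 75.5 z 0.2255 px [387. 196.]
.225,.25 180 c [ 0.5514 -0.3825] s [0.0052 0.0346] a 75.8 z 0.2254 px [383. 229.]
.225,.25 136 c [ 0.5759 -0.24  ] s [0.0052 0.0292] a 74.5 z 0.2254 px [170. 242.]
.225,.25 120 c [ 0.5183 -0.3744] s [
[... 386 characters left out ...]
8.2 z 0.035 px [47. 55.]
169 c [ 0.7294 -0.1376] s [0.025 0.067] long -22.4 z 0.0353 px [116.  86.]
198 c [ 0.7224 -0.0089] s [0.0135 0.0792] long -60.4 z 0.0347 px [ 45. 121.]
176 c [ 0.6459 -0.0766] s [0.0233 0.0642] long -5.0 z 0.035 px [ 94. 160.]
141 c [0.646  0.1229] s [0.0215 0.0696] long -22.7 z 0.0351 px [  5. 194.]
429 c [0.5219 0.0906] s [0.0367 0.0551] long -1.8 z 0.0353 px [ 45. 262.]
394 c [0.4357 0.0782] s [0.0548 0.0351] long 3.4 z 0.0353 px [ 71. 306.]
299 c [ 0.4338 -0.0286] s [0.0309 0.0488] long -72.4 z 0.0354 px [121. 300.]
64 c [ 0.3636 -0.22  ] s [0.0297 0.0177] long 78.3 z 0.0305 px [248. 318.]
166 c [ 0.3453 -0.2204] s [0.0422 0.0338] long 4.4 z 0.0305 px [251. 330.]
```

Emit:
carry_out(
  delta_pos=[
    [-3.8,34,0],
    [-3.7,34,0],
    [-3.7,34,0],
    [-3.7,34,0],
    [-3.7,34,0],
    [-3.7,34,0],
    [-3.7,34,0],
    [-3.7,34,0],
    [-3.7,34,0],
    [-3.7,34,0],
    [-3.7,34,0],
    [-4,30.5,0],
    [0,0,-30],
    [0,0,-30],
    [0,0,-30],
    [0,0,-30],
    [0,0,-30],
    [0,0,-30],
    [0,0,0],
    [0,0,0],
  ],
  spin=[0.02,0.02,0.02,0.02,0.02,0.02,0.02,0.02,0.02,0.02,0.02,0,0,0,0,0,0,0,0,0],
)

```text
clock: 28.3
tool_pos: [0.5205, 0.0916, 0.1059]
tool_rot: [-0.0, 1.0, -0.006, -0.002]
contact_force: [-0.2, -1.0, 0.6]
gripper_width: 0.0514
finger_force: 0.0
```

```bash
python3 carts.py w9
```

```text
28.35 [0.5215 0.0916 0.107 ] yaw -0.6960073934589868
584 c [ 0.6425 -0.0327] s [0.0659 0.0269] long 15.6 z 0.0352 px [450.  59.]
272 c [0.6351 0.1284] s [0.0143 0.0609] long -44.3 z 0.0351 px [222.  57.]
133 c [0.6433 0.3139] s [0.0071 0.0221] long -3.9 z 0.0334 px [ 2. 85.]
3434 c [0.5227 0.0915] s [0.0341 0.0548] long -0.4 z 0.0358 px [278. 225.]
2141 c [0.4359 0.0797] s [0.056  0.0341] long 4.7 z 0.0357 px [294. 325.]
133 c [ 0.4447 -0.0423] s [0.0262 0.0098] long 56.0 z 0.0323 px [436. 308.]
498 c [ 0.3631 -0.2184] s [0.0804 0.0352] long 3.7 z 0.0304 px [541. 341.]
```

Emit:
carry_out(
  delta_pos=[
    [0.5,0,-25],
    [0,0,-25],
    [0,0,-20],
    [0,0,-16],
    [0,0,0],
    [0,0,0],
  ],
  spin=[0,0,0,0,0,0],
)

```text
clock: 28.95
tool_pos: [0.5228, 0.0916, 0.022]
tool_rot: [0.0, 1.0, -0.006, 0.001]
contact_force: [1.5, -0.8, 0.4]
gripper_width: 0.0515
finger_force: 0.0
```

Emit:
carry_out(
  delta_pos=[
    [0,0,0],
    [0,0,0],
    [0,0,0],
    [0,0,0],
    [0,0,0],
    [0,0,0],
  ],
  spin=[0,0,0,0,0,0],
  hand=1,
)

```text
clock: 29.55
tool_pos: [0.5231, 0.0916, 0.0226]
tool_rot: [0.0, 1.0, -0.006, 0.002]
contact_force: [-0.2, -0.0, 6.8]
gripper_width: 0.0329
finger_force: 61.0
```

Emit:
carry_out(
  delta_pos=[
    [0,0,20],
    [0,0,35],
    [0,0,35],
    [0,0,35],
    [0,0,35],
    [0,0,35],
    [0,0,35],
    [0,0,30],
    [3.7,-34,0],
    [3.7,-34,0],
    [3.7,-34,0],
    [3.7,-34,0],
    [3.7,-34,0],
    [3.7,-34,0],
    [3.7,-34,0],
    [3.7,-34,0],
    [3.7,-34,0],
    [3.7,-34,0],
    [3.7,-34,0],
    [3.7,-30,0],
  ],
  spin=[0,0,0,0,0,0,0,0,-0.02,-0.02,-0.02,-0.02,-0.02,-0.02,-0.02,-0.02,-0.02,-0.02,-0.02,0],
)

```text
clock: 31.55
tool_pos: [0.5657, -0.3138, 0.2812]
tool_rot: [0.0, 0.993, -0.116, 0.0]
contact_force: [-0.2, 0.6, -1.3]
gripper_width: 0.0328
finger_force: 60.3
```

Emit:
carry_out(
  delta_pos=[
    [0,0,0],
    [0,0,0],
  ],
  spin=[0,0],
)

```text
clock: 31.75
tool_pos: [0.5656, -0.3124, 0.2807]
tool_rot: [-0.001, 0.993, -0.117, -0.0]
contact_force: [0.8, 0.5, -1.2]
gripper_width: 0.033
finger_force: 60.2
```

Emit:
carry_out(
  delta_pos=[
    [0,0.5,-20],
    [0,0,-20],
    [0,0,-15],
    [0,0,-15],
    [0,0,-15],
    [0,0,-10],
    [0,0,-8],
    [0,0,0],
    [0,0,0],
  ],
  spin=[0,0,0,0,0,0,0,0,0],
)

```text
clock: 32.65
tool_pos: [0.5658, -0.3112, 0.1776]
tool_rot: [-0.0, 0.993, -0.116, -0.001]
contact_force: [-1.1, 0.3, -0.9]
gripper_width: 0.0328
finger_force: 60.3
```

Emit:
carry_out(
  delta_pos=[
    [0,0,0],
    [0,0,0],
    [0,0,0],
    [0,0,0],
    [0,0,0],
  ],
  spin=[0,0,0,0,0],
  hand=0.4,
)

```text
clock: 33.15
tool_pos: [0.5666, -0.3122, 0.1783]
tool_rot: [0.0, 0.993, -0.116, 0.001]
contact_force: [-0.2, 0.8, 0.5]
gripper_width: 0.0514
finger_force: 0.6
```

Emit:
carry_out(
  delta_pos=[
    [0,0,20],
    [0,0,30],
    [0,0,30],
    [0,0,30],
    [0,0,0],
    [0,0,0],
  ],
  spin=[0,0,0,0,0,0],
)

```text
clock: 33.75
tool_pos: [0.5665, -0.3122, 0.2885]
tool_rot: [0.001, 0.993, -0.116, 0.001]
contact_force: [-0.6, -0.9, 0.1]
gripper_width: 0.0514
finger_force: 0.0
```

```bash
python3 w.py w10 .21,.219; python3 carts.py w11|grep -E "yaw|c \[ ?0\.4|c \[ ?0\.5"
```

```text
33.8 [ 0.56581778 -0.31170451  0.28706643] [-1.88887254e-04  9.93264264e-01 -1.15870200e-01 -4.04130953e-04] [-6.76163179e-01  5.11146352e-01  1.32055088e+00 -1.13096224e-04
  1.31078089e+00  1.12692441e+00] [ 0.64324165 -0.32899074  0.42320982]
.21,.219 29026 c [ 0.565  -0.3114] s [0.1416 0.1203] a 76.1 z 0.215 px [277. 214.]
33.85 [ 0.5655 -0.3114  0.2863] yaw -13.309251819193785
297 c [ 0.429  -0.0331] s [0.0337 0.0443] long -16.4 z 0.0353 px [122. 299.]
388 c [0.4358 0.0786] s [0.0551 0.0352] long 4.0 z 0.0353 px [ 72. 306.]
```

Emit:
carry_out(
  delta_pos=[
    [-10.9,32.7,0],
    [-10.9,32.7,0],
    [-10.9,32.7,0],
    [-10.9,32.7,0],
    [-10.9,32.7,0],
    [-10.9,32.7,0],
    [-10.9,32.7,0],
    [-10.9,32.7,0],
    [-10.9,32.7,0],
    [-10.9,32.7,0],
    [-10.9,32.7,0],
    [-10.9,32.1,0],
    [0,0,-30],
    [0,0,-30],
    [0,0,-30],
    [0,0,-30],
    [0,0,-30],
    [0,0,-30],
    [0,0,0],
    [0,0,0],
  ],
  spin=[0.03,0.03,0.03,0.03,0.03,0.03,0.03,0.03,0.03,0.03,0.014,0,0,0,0,0,0,0,0,0],
)

```text
clock: 35.85
tool_pos: [0.4345, 0.08, 0.1071]
tool_rot: [-0.0, 0.999, 0.041, -0.002]
contact_force: [-0.4, 0.5, 1.0]
gripper_width: 0.0511
finger_force: 0.0
```

```bash
python3 carts.py w12|grep -E "yaw|c \[ ?0\.4|c \[ ?0\.5"
```

```text
35.9 [0.4355 0.0799 0.108 ] yaw 4.68820204283822
3368 c [0.436  0.0798] s [0.0547 0.0341] long 4.8 z 0.0358 px [278. 225.]
2468 c [ 0.4244 -0.0295] s [0.0346 0.0558] long -17.6 z 0.0357 px [419. 250.]
```

Emit:
carry_out(
  delta_pos=[
    [0,0,-25],
    [0,0,-25],
    [0,0,-20],
    [0,0,-17],
    [0,0,0],
    [0,0,0],
  ],
  spin=[0,0,0,0,0,0],
)

```text
clock: 36.5
tool_pos: [0.4363, 0.0799, 0.0219]
tool_rot: [0.0, 0.999, 0.041, 0.001]
contact_force: [0.2, -0.6, 0.4]
gripper_width: 0.0512
finger_force: 0.0
```

Emit:
carry_out(
  delta_pos=[
    [0,0,0],
    [0,0,0],
    [0,0,0],
    [0,0,0],
    [0,0,0],
    [0,0,0],
  ],
  spin=[0,0,0,0,0,0],
  hand=1,
)

```text
clock: 37.1
tool_pos: [0.4364, 0.0799, 0.0224]
tool_rot: [0.0, 0.999, 0.041, 0.002]
contact_force: [0.1, -0.7, 6.0]
gripper_width: 0.0326
finger_force: 60.4
```

Emit:
carry_out(
  delta_pos=[
    [0,0,20],
    [0,0,35],
    [0,0,35],
    [0,0,35],
    [0,0,35],
    [0,0,35],
    [0,0,35],
    [0,0,30],
    [10.9,-32.7,0],
    [10.9,-32.7,0],
    [10.9,-32.7,0],
    [10.9,-32.7,0],
    [10.9,-32.7,0],
    [10.9,-32.7,0],
    [10.9,-32.7,0],
    [10.9,-32.7,0],
    [10.9,-32.7,0],
    [10.9,-32.7,0],
    [10.9,-32.7,0],
    [10,-32,0],
  ],
  spin=[0,0,0,0,0,0,0,0,-0.03,-0.03,-0.03,-0.03,-0.03,-0.03,-0.03,-0.03,-0.03,-0.03,-0.014,0],
)

```text
clock: 39.1
tool_pos: [0.5651, -0.3127, 0.2817]
tool_rot: [0.0, 0.993, -0.116, 0.0]
contact_force: [0.4, -0.2, -0.7]
gripper_width: 0.033
finger_force: 59.9
```

Emit:
carry_out(
  delta_pos=[
    [0,0,0],
    [0,0,0],
  ],
  spin=[0,0],
)

```text
clock: 39.3
tool_pos: [0.5646, -0.3117, 0.2809]
tool_rot: [-0.0, 0.993, -0.116, -0.0]
contact_force: [-0.6, 0.3, -0.9]
gripper_width: 0.0329
finger_force: 59.9
```

Emit:
carry_out(
  delta_pos=[
    [1,0,-20],
    [0,0,-20],
    [0,0,-15],
    [0,0,-15],
    [0,0,-15],
    [0,0,-10],
    [0,0,-8],
    [0,0,0],
    [0,0,0],
  ],
  spin=[0,0,0,0,0,0,0,0,0],
)

```text
clock: 40.2
tool_pos: [0.5659, -0.3111, 0.1777]
tool_rot: [-0.0, 0.993, -0.116, -0.001]
contact_force: [-1.3, 0.6, -1.5]
gripper_width: 0.0325
finger_force: 59.9
```

Emit:
carry_out(
  delta_pos=[
    [0,0,0],
    [0,0,0],
    [0,0,0],
    [0,0,0],
    [0,0,0],
  ],
  spin=[0,0,0,0,0],
  hand=0.4,
)

```text
clock: 40.7
tool_pos: [0.5667, -0.3121, 0.1783]
tool_rot: [0.0, 0.993, -0.116, 0.001]
contact_force: [-0.8, 0.4, 1.5]
gripper_width: 0.051
finger_force: 0.6
```

Emit:
carry_out(
  delta_pos=[
    [0,0,20],
    [0,0,30],
    [0,0,30],
    [0,0,30],
    [0,0,0],
    [0,0,0],
  ],
  spin=[0,0,0,0,0,0],
)

```text
clock: 41.3
tool_pos: [0.5666, -0.3121, 0.2884]
tool_rot: [0.001, 0.993, -0.116, 0.001]
contact_force: [0.4, 0.7, -0.0]
gripper_width: 0.0512
finger_force: 0.0
```

```bash
python3 w.py w13 .21,.219
```

```text
41.35 [ 0.56595809 -0.31161279  0.2871043 ] [-1.68160961e-04  9.93260164e-01 -1.15905610e-01 -3.27894100e-04] [-6.75933717e-01  5.11162265e-01  1.32041325e+00 -6.54237316e-05
  1.31075143e+00  1.12721288e+00] [ 0.64335006 -0.32889825  0.42321315]
.21,.219 29005 c [ 0.5647 -0.3114] s [0.1416 0.1209] a 76.2 z 0.215 px [277. 214.]
```

Emit:
carry_out(
  delta_pos=[
    [-15.7,31.4,0],
    [-15.7,31.4,0],
    [-15.7,31.4,0],
    [-15.7,31.4,0],
    [-15.7,31.4,0],
    [-15.7,31.4,0],
    [-15.7,31.4,0],
    [-15.7,31.4,0],
    [-16,31.3,0],
    [0,0,-30],
    [0,0,-30],
    [0,0,-30],
    [0,0,-30],
    [0,0,-30],
    [0,0,-30],
    [0,0,0],
    [0,0,0],
  ],
  spin=[-0.01,-0.01,-0.01,-0.01,-0.01,-0.01,-0.01,-0.005,0,0,0,0,0,0,0,0,0],
)

```text
clock: 43.05
tool_pos: [0.4237, -0.029, 0.107]
tool_rot: [-0.0, 0.988, -0.153, -0.002]
contact_force: [-0.3, -0.6, -0.1]
gripper_width: 0.0511
finger_force: 0.0
```

```bash
python3 carts.py w14|grep -E "yaw|c \[ ?0\.4|c \[ ?0\.5"
```

```text
43.1 [ 0.4246 -0.0292  0.108 ] yaw -17.60014922334387
456 c [ 0.5127 -0.2605] s [0.087 0.023] long 60.6 z 0.0351 px [508.  25.]
3378 c [ 0.4245 -0.0307] s [0.0341 0.0548] long -18.3 z 0.0358 px [280. 225.]
```

Emit:
carry_out(
  delta_pos=[
    [0,-1,-25],
    [0,0,-25],
    [0,0,-20],
    [0,0,-13],
    [0,0,0],
    [0,0,0],
  ],
  spin=[-0.01,0,0,0,0,0],
)

```text
clock: 43.7
tool_pos: [0.4256, -0.0305, 0.0259]
tool_rot: [0.0, 0.987, -0.158, 0.001]
contact_force: [0.4, 0.6, 0.0]
gripper_width: 0.0514
finger_force: 0.0
```

Emit:
carry_out(
  delta_pos=[
    [0,0,0],
    [0,0,0],
    [0,0,0],
    [0,0,0],
    [0,0,0],
    [0,0,0],
  ],
  spin=[0,0,0,0,0,0],
  hand=1,
)

```text
clock: 44.3
tool_pos: [0.4256, -0.0306, 0.0263]
tool_rot: [0.0, 0.987, -0.158, 0.002]
contact_force: [-0.2, -0.5, 6.8]
gripper_width: 0.0332
finger_force: 59.8
```

Emit:
carry_out(
  delta_pos=[
    [0,0,20],
    [0,0,35],
    [0,0,35],
    [0,0,35],
    [0,0,35],
    [0,0,35],
    [0,0,35],
    [0,0,26],
    [15.7,-31,0],
    [15.7,-31,0],
    [15.7,-31,0],
    [15.7,-31,0],
    [15.7,-31,0],
    [15.7,-31,0],
    [15.7,-31,0],
    [15.7,-31,0],
    [16,-33,0],
    [0,0,0],
    [0,0,0],
    [0,0,0],
  ],
  spin=[0,0,0,0,0,0,0,0,0.01,0.01,0.01,0.01,0.01,0.01,0.01,0.01,0.005,0,0,0],
)

```text
clock: 46.3
tool_pos: [0.5654, -0.3099, 0.2809]
tool_rot: [-0.001, 0.993, -0.116, -0.001]
contact_force: [-0.7, 0.7, -0.9]
gripper_width: 0.0329
finger_force: 60.2
```

Target TCP z ≈ .182 (underside 50 below the deck).

Emit:
carry_out(
  delta_pos=[
    [0.5,-1.5,-20],
    [0,0,-20],
    [0,0,-15],
    [0,0,-15],
    [0,0,-15],
    [0,0,-10],
    [0,0,-5],
    [0,0,0],
    [0,0,0],
  ],
  spin=[0,0,0,0,0,0,0,0,0],
)

```text
clock: 47.2
tool_pos: [0.5665, -0.3123, 0.1809]
tool_rot: [-0.0, 0.993, -0.116, -0.0]
contact_force: [-0.2, -0.1, -1.5]
gripper_width: 0.0324
finger_force: 60.3
```

Emit:
carry_out(
  delta_pos=[
    [0,0,0],
    [0,0,0],
    [0,0,0],
    [0,0,0],
    [0,0,0],
  ],
  spin=[0,0,0,0,0],
  hand=0.4,
)

```text
clock: 47.7
tool_pos: [0.5672, -0.3131, 0.1813]
tool_rot: [0.0, 0.993, -0.116, 0.001]
contact_force: [-0.3, 0.3, 1.5]
gripper_width: 0.0513
finger_force: 0.6
```

Emit:
carry_out(
  delta_pos=[
    [0,0,20],
    [0,0,30],
    [0,0,30],
    [0,0,30],
    [0,0,0],
    [0,0,0],
  ],
  spin=[0,0,0,0,0,0],
)

```text
clock: 48.3
tool_pos: [0.5671, -0.3131, 0.2914]
tool_rot: [0.001, 0.993, -0.116, 0.001]
contact_force: [0.2, 1.0, -0.4]
gripper_width: 0.0515
finger_force: 0.0
```

```bash
python3 w.py w15 .21,.219;python3 carts.py w16|grep -E "yaw|c \[ ?0\.4|c \[ ?0\.5"
```

```text
48.35 [ 0.56638445 -0.31258254  0.2900062 ] [-2.36630132e-04  9.93262733e-01 -1.15883033e-01 -4.58024149e-04] [-6.76691759e-01  5.09992786e-01  1.31424791e+00 -8.90032169e-05
  1.31837942e+00  1.12641482e+00] [ 0.64382603 -0.32986759  0.42613266]
.21,.219 28356 c [ 0.5649 -0.3115] s [0.1414 0.1205] a 76.3 z 0.215 px [276. 214.]
48.4 [ 0.5661 -0.3123  0.2893] yaw -13.308807378108298
```

View pics/w15.png

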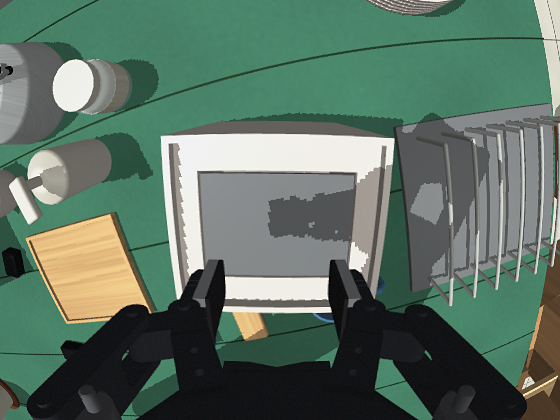

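Emit:
carry_out(
  delta_pos=[
    [0,0,40],
    [0,35,0],
    [0,35,0],
    [0,35,0],
    [0,35,0],
    [0,35,0],
    [0,35,0],
    [0,35,0],
    [0,35,0],
    [0,35,0],
    [0,35,0],
    [0,35,0],
    [0,35,0],
    [0,35,0],
    [0,35,0],
    [0,35,0],
    [0,35,0],
    [0,35,0],
    [-1,35,0],
    [-1,10,0],
  ],
  spin=[0,0.02,0.02,0.02,0.02,0.02,0.02,0.02,0.02,0.02,0.02,0.02,0.02,0.02,0.02,0.02,0.02,0.02,0.02,0.01],
)

```text
clock: 50.4
tool_pos: [0.5636, 0.3303, 0.3284]
tool_rot: [-0.0, 0.997, 0.071, -0.002]
contact_force: [-0.7, 0.1, -0.8]
gripper_width: 0.0517
finger_force: 0.0
```

Emit:
carry_out(
  delta_pos=[
    [0,0,0],
    [0,0,0],
    [0,0,0],
  ],
  spin=[0,0,0],
)

```text
clock: 50.7
tool_pos: [0.5649, 0.3257, 0.3303]
tool_rot: [0.0, 0.998, 0.068, -0.0]
contact_force: [0.4, -0.5, -0.4]
gripper_width: 0.0517
finger_force: 0.0
```

```bash
python3 w.py w17 .182,.19 .212,.224
```

```text
50.75 [0.56504473 0.32570436 0.33059927] [ 2.92163195e-04  9.97693413e-01  6.78800223e-02 -2.65718633e-04] [ 3.52060600e-01  4.85409141e-01  1.24519702e+00 -4.17197118e-04
  1.41166044e+00  1.78705865e+00] [0.64344114 0.33774017 0.4648562 ]
.182,.19 19551 c [0.5643 0.3282] s [0.1257 0.1469] a 8.3 z 0.1849 px [274. 192.]
.212,.224 987 c [0.5636 0.3282] s [0.026 0.026] a 8.4 z 0.2166 px [274. 209.]
```

Emit:
carry_out(
  delta_pos=[
    [-1,2.5,-30],
    [0,0,-35],
    [0,0,-30],
    [0,0,-20],
    [0,0,-14],
    [0,0,0],
    [0,0,0],
  ],
  spin=[0.008,0,0,0,0,0,0],
)

```text
clock: 51.45
tool_pos: [0.5646, 0.3295, 0.2026]
tool_rot: [-0.0, 0.997, 0.072, 0.001]
contact_force: [1.1, 0.1, -0.1]
gripper_width: 0.0511
finger_force: 0.0
```

Emit:
carry_out(
  delta_pos=[
    [0,0,0],
    [0,0,0],
    [0,0,0],
    [0,0,0],
    [0,0,0],
    [0,0,0],
    [0,0,0],
  ],
  spin=[0,0,0,0,0,0,0],
  hand=1,
)

```text
clock: 52.15
tool_pos: [0.5647, 0.3296, 0.2035]
tool_rot: [0.0, 0.997, 0.073, 0.002]
contact_force: [-0.7, -2.0, 5.7]
gripper_width: 0.025
finger_force: 60.6
```

Emit:
carry_out(
  delta_pos=[
    [0,0,5],
    [0,0,15],
    [0,0,25],
    [0,0,35],
    [0,0,35],
    [0,-5,16],
    [0,-15,0],
    [0,-25,0],
    [0,-35,0],
    [0,-35,0],
    [0,-35,0],
    [0,-35,0],
    [0,-35,0],
    [0,-35,0],
    [0,-35,0],
    [0,-35,0],
    [0,-35,0],
    [0,-35,0],
    [0,-35,0],
    [0,-35,0],
  ],
  spin=[0,0,0,0,0,0,-0.02,-0.02,-0.02,-0.02,-0.02,-0.02,-0.02,-0.02,-0.02,-0.02,-0.02,-0.02,-0.02,-0.02],
)

```text
clock: 54.15
tool_pos: [0.5619, -0.1366, 0.3305]
tool_rot: [-0.001, 0.998, -0.068, -0.002]
contact_force: [-0.3, -0.4, -1.8]
gripper_width: 0.0248
finger_force: 59.5
```

Emit:
carry_out(
  delta_pos=[
    [0,-35,0],
    [0,-35,0],
    [0,-35,0],
    [0,-31,0],
    [0,-20,0],
    [1,-15,0],
    [0,-5,0],
    [0,0,0],
    [0,0,0],
    [0,0,0],
  ],
  spin=[-0.02,-0.02,-0.02,-0.02,-0.02,-0.001,0,0,0,0],
)

```text
clock: 55.15
tool_pos: [0.565, -0.3098, 0.333]
tool_rot: [-0.0, 0.993, -0.117, -0.0]
contact_force: [0.2, -0.2, -3.1]
gripper_width: 0.0248
finger_force: 59.6
```

```bash
python3 w.py w18 .314,.322 .222,.228;python3 - <<'E'
from h import *
c=cam('scene');P=cloud(c)
for lo,hi in((.31,.325),(.219,.229)):
    k=(P[...,2]>lo)&(P[...,2]<hi)&(P[...,1]<-.2)&(P[...,1]>-.45)&(P[...,0]>.45)&(P[...,0]<.68)
    print(k.sum(),cv2.minAreaRect(P[k][:,:2].astype(np.float32)))
E
```

```text
55.2 [ 0.56497573 -0.30994816  0.33300971] [-1.49058897e-04  9.93182529e-01 -1.16569474e-01  1.26959864e-05] [-6.75005917e-01  4.71217893e-01  1.26327260e+00  2.69921876e-04
  1.40723852e+00  1.12941665e+00] [ 0.64193573 -0.32695105  0.46754335]
.314,.322 26503 c [ 0.5808 -0.3127] s [0.1448 0.0918] a 75.6 z 0.3147 px [285. 206.]
.314,.322 114 c [ 0.5623 -0.2699] s [0.0073 0.0173] a 39.3 z 0.3143 px [209. 282.]
.222,.228 1501 c [ 0.6222 -0.3255] s [0.1507 0.0147] a 76.0 z 0.225 px [281. 131.]
1488 ((0.5685544013977051, -0.30790096521377563), (0.14963258802890778, 0.1260468065738678), 75.93280792236328)
370 ((0.5687742233276367, -0.31166502833366394), (0.15348535776138306, 0.13236737251281738), 75.97389221191406)
```

Emit:
carry_out(
  delta_pos=[
    [1.5,-3,-20],
    [0,0,-25],
    [0,0,-20],
    [0,0,-6],
    [0,0,-3],
    [0,0,-3],
    [0,0,-2],
    [0,0,0],
    [0,0,0],
  ],
  spin=[0,0,0,0,0,0,0,0,0],
)

```text
clock: 56.15
tool_pos: [0.5665, -0.3145, 0.2545]
tool_rot: [0.0, 0.993, -0.117, 0.001]
contact_force: [-0.0, -0.1, -2.7]
gripper_width: 0.0247
finger_force: 59.6
```

Emit:
carry_out(
  delta_pos=[
    [0,0,-2],
    [0,0,-2],
    [0,0,0],
    [0,0,0],
    [0,0,0],
  ],
  spin=[0,0,0,0,0],
)

```text
clock: 56.65
tool_pos: [0.5666, -0.3144, 0.2503]
tool_rot: [0.0, 0.993, -0.117, 0.0]
contact_force: [1.1, -0.1, 1.9]
gripper_width: 0.0245
finger_force: 60.1
```

Emit:
carry_out(
  delta_pos=[
    [0,0,-0.7],
    [0,0,-0.5],
    [0,0,0],
    [0,0,0],
  ],
  spin=[0,0,0,0],
)

```text
clock: 57.05
tool_pos: [0.5667, -0.3145, 0.2499]
tool_rot: [0.0, 0.993, -0.117, 0.001]
contact_force: [0.6, 1.4, 5.5]
gripper_width: 0.0248
finger_force: 60.7
```

```bash
python3 w.py w19 .228,.24 .243,.26
```

```text
57.1 [ 0.56671074 -0.31449327  0.24986302] [ 3.70941309e-04  9.93089055e-01 -1.17360405e-01  7.25698838e-04] [-6.78808553e-01  5.48052016e-01  1.36070587e+00  1.53049873e-04
  1.23121115e+00  1.12719999e+00] [ 0.64344807 -0.33158565  0.38460095]
.228,.24 36486 c [ 0.5808 -0.3169] s [0.146  0.0951] a 76.0 z 0.2311 px [276. 214.]
.228,.24 2064 c [ 0.5183 -0.3017] s [0.0449 0.0287] a 76.4 z 0.231 px [276. 336.]
.243,.26 1584 c [ 0.5758 -0.3155] s [0.052  0.0066] a 76.6 z 0.2531 px [276. 264.]
```

Plate top at z 0.231: the lid is home. Release, back off and check.

Emit:
carry_out(
  delta_pos=[
    [0,0,0.5],
    [0,0,0],
    [0,0,0],
    [0,0,0],
    [0,0,0],
    [0,0,0],
    [0,0,10],
    [0,0,35],
    [0,0,40],
    [-35,0,0],
    [-35,0,0],
    [0,0,0],
    [0,0,0],
    [0,0,0],
  ],
  spin=[0,0,0,0,0,0,0,0,0,0,0,0,0,0],
  hand=0.2,
)

```text
clock: 58.5
tool_pos: [0.4972, -0.3147, 0.3347]
tool_rot: [0.0, 0.993, -0.117, 0.001]
contact_force: [-0.0, 0.4, -0.2]
gripper_width: 0.0682
finger_force: 0.0
```

```bash
python3 w.py w20 .222,.2285 .228,.235 .258,.268; python3 - <<'E'
from h import *
P=np.load('/tmp/w.npz')['P'];m=(P[...,2]>.226)&(P[...,2]<.236)&(P[...,0]>.5)&(P[...,0]<.63)&(abs(P[...,1]+.31)<.07)
p=P[m];A=np.c_[p[:,:2]-p[:,:2].mean(0),np.ones(len(p))];print(len(p),np.linalg.lstsq(A,p[:,2],rcond=None)[0])
cam('scene','s3')
E
```

```text
58.55 [ 0.49731217 -0.31457859  0.33437465] [ 2.60895112e-04  9.93117165e-01 -1.17123340e-01  5.92881659e-04] [-7.53924543e-01  3.83366498e-01  1.40634615e+00  2.92281750e-04
  1.35061631e+00  1.05159375e+00] [ 0.57394401 -0.33171169  0.46942584]
.222,.2285 441 c [ 0.6276 -0.3217] s [0.0413 0.1552] a 1.8 z 0.225 px [230.  52.]
.222,.2285 255 c [ 0.5593 -0.2449] s [0.0246 0.0854] a 76.7 z 0.2249 px [162. 161.]
.222,.2285 119 c [ 0.4984 -0.3142] s [0.0932 0.0022] a 75.5 z 0.2251 px [276. 209.]
.228,.235 29757 c [ 0.5655 -0.3129] s [0.1467 0.1266] a 76.1 z 0.231 px [256. 125.]
.258,.268 1600 c [ 0.5653 -0.3126] s [0.0258 0.0262] a 76.4 z 0.2628 px [251. 129.]
26883 [-1.24417998e-04 -8.10401722e-04  2.30985433e-01]
```

View pics/s3.png

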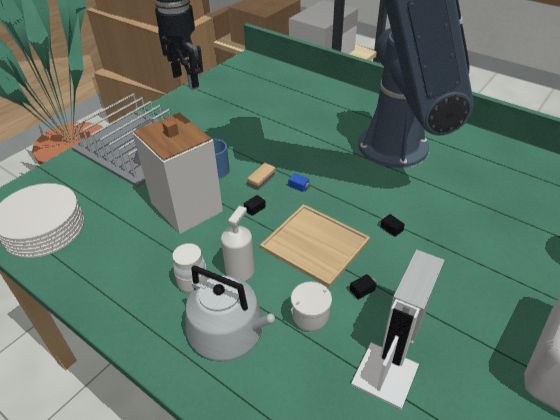

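The lid is home and level on the bin at (178,140), the tray at (315,243) is empty, the bracket hangs on the upright, and the other things have not moved.

```bash
python3 -c "
from rig import ctrl;print(ctrl.close_job())"
```

```text
the job is handed in; nothing more can be done
None
```

The job is done and handed in at about 59 s of the 210 s: the bracket is locked in the upright, all four cartridges are in the bin with the flap shut over them, and the lid is home and level.

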